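# Load the tube rotator's graded spring clips

## Task

Load the tube rotator: take the three capped sample tubes out of the foam cradle and click each across the rails into the spring clips of its own size, so that they lie in size order, pressed fully home in both clips and with every cap towards the rotator's front (its control-panel side). Let go of them and leave the rack of standing samples and the marker pen where they are.

Things in the scene. Friction and masses are not known exactly. Their poses are not given: they have to be found in the camera images.
- rotator: Tube rotator, fixed. Pale grey base 150 x 300 mm, top 17 mm up; drive pod at its +y end, 122 mm high, control panel on its front (-x) face; bearing post at the -y end. Between them, locked level, a ladder frame: two aluminium rails along y, 12 mm wide, centres at x = -26 and +26 mm, tops 100 mm up, open between and below. Clips at y = -58, 0, +58 mm. Origin: on the table under the frame's middle.
- seat_small (a point): Pair of spring clips for the 13 mm tube, at one end of the frame (y -58 or +58): one 11 mm wide clip per rail, inner edges 21 mm from the mid-line. Point: midway, on a seated tube's axis, 110.5 mm above the table; x along that axis, away from the rotator's front; z up. Flared steel jaws guide a tube up to 3 mm off line; it meets them 10 to 14 mm above its seat, needs a push of 5 to 12 N in all and snaps onto a saddle.
- seat_medium (a point): Pair of spring clips for the 17 mm tube, in the frame's middle: one 11 mm wide clip per rail, inner edges 21 mm from the mid-line. Point: midway, on a seated tube's axis, 112.5 mm above the table; x along that axis, away from the rotator's front; z up. Flared steel jaws guide a tube up to 3 mm off line; it meets them 10 to 14 mm above its seat, needs a push of 5 to 12 N in all and snaps onto a saddle.
- seat_large (a point): Pair of spring clips for the 30 mm tube, at the other end from the small pair: one 11 mm wide clip per rail, inner edges 21 mm from the mid-line. Point: midway, on a seated tube's axis, 119.0 mm above the table; x along that axis, away from the rotator's front; z up. Flared steel jaws guide a tube up to 3 mm off line; it meets them 10 to 14 mm above its seat, needs a push of 5 to 12 N in all and snaps onto a saddle.
- tube_small_mid (a point): Centre of the small sample tube's straight barrel, on its axis: 13 mm wide, white label, red cap 17 mm wide, 18 mm long, 110.5 mm overall, about 16 g. Its x runs along the tube to the cap; the straight barrel spans x = -44 to +42 mm, the cap follows. It starts level in any of the cradle's grooves, axis 41.2 mm above the table; its y and z turn as it rolls.
- tube_small_cap (a point): Centre of the red cap of the small tube.
- tube_medium_mid (a point): Centre of the medium sample tube's straight barrel, on its axis: 17 mm wide, white label, blue cap 22 mm wide, 14 mm long, 120 mm overall, about 24 g. Its x runs along the tube to the cap; the straight barrel spans x = -40 to +44 mm, the cap follows. It starts level in any of the cradle's grooves, axis 44.0 mm above the table; its y and z turn as it rolls.
- tube_medium_cap (a point): Centre of the blue cap of the medium tube.
- tube_large_mid (a point): Centre of the large sample tube's straight barrel, on its axis: 30 mm wide, white label, orange cap 35 mm wide, 14 mm long, 115 mm overall, about 65 g. Its x runs along the tube to the cap; the straight barrel spans x = -42 to +44 mm, the cap follows. It starts level in any of the cradle's grooves, axis 53.2 mm above the table; its y and z turn as it rolls.
- tube_large_cap (a point): Centre of the orange cap of the large tube.
- cradle: White foam cradle, fixed, 132 mm along x (the tubes' direction) by 186 mm: a 12 mm base and two ridges 55 mm high, 12 mm thick, inner faces 24 mm either side of the middle, leaving a finger channel 48 mm wide down to the base. V grooves across both ridges at y = -58, 0, +58 mm carry the tubes, caps to +x. Origin: under its centre on the table.
- sample_rack: Bystander: white foam block 80 x 150 x 32 mm with seven standing red-capped tubes, 96 mm high in all. Origin under its centre.
- marker: Bystander: black marker pen, 120 x 12 mm, lying on the table among the workpieces. Origin under its centre.
Things that resemble listed ones, but are neither listed nor needed, are in the scene too. Leave any green or yellow look-alike of the part that bears tube_medium_mid alone. What is shaped like the part that bears tube_small_mid but pink or yellow is not meant.

How it is judged:
By the outcome, as a careful person would: the job done as asked, in the order asked, and still so for the second after the job is handed in, with the robot touching nothing.
It also fails if it takes over 72 s, if anything falls off the work surface, if the arm or the gripper's body presses on something with over 40 N, if the wrist force passes 120 N, or if a joint passes its speed limit or range.

## Robot

A 6-joint arm with a two-finger parallel gripper is mounted at the origin on the work surface. World frame = base frame: x ahead of the robot, y to its left, z up, the work surface at z = 0. Lengths are in m, angles in rad, forces in N, time in s.
With the tool pointing down it reaches from about 0.3 to 1 m from the base axis. Payload 5.1 kg.
Tool frame: the origin (TCP) lies on the front face of the gripper's body, between the roots of the fingers; the fingertips stand ctrl.tip_extent ahead of it and the grasp point (between the pads) lies 59 mm ahead of it (ctrl.tip_extent is the distance from the TCP to the fingertips, in m); z points along the fingers, y is the line along which they close (so a half turn about z gives the same grasp; the last joint's range is limited). The gripper opens to 95 mm and grips with 3 to 60 N. Pads are 20 mm wide; open, the fingers measure 119 mm over their backs; the gripper's body (75 mm by 180 mm) begins 59 mm behind the grasp point.
Start: joints at [-1.38, 0.124, 1.65, -0, 1.367, -0.083], TCP at [0.176, -0.626, 0.292] pointing down, gripper open.
Joint ranges: [-2.61, 2.61], [-1.02, 2.33], [0.03, 2.71], [-1.35, 4.49], [0.32, 2.68], [-2.91, 2.91]. Speed limits (rad/s): [2.57, 2.57, 3.14, 3.14, 3.14, 3.14].

## Interface

Orientations are given as a unit quaternion [w, x, y, z].
In Python, from plant import ctrl gives the robot as it stands. The module is installed in compiled form; this text tells all that it offers.
- The arm moves only by the tool move_arm, never from a script. Its argument "deltas" is a list that holds one entry, the list of rows, each a list of 6 numbers: the shift along the tool's x, y, z in cm, then the turn, a rotation vector about the tool's x, y, z in rad. In form: [[[tx, ty, tz, rx, ry, rz], ...]]. A call has 1 to 12 rows; each row is the pose to reach, as a shift and turn from the pose commanded when the call began, along the tool's axes at that moment; what a row does not reach only later rows make up. A row lasts 1/12 s, in which the tool goes at most 41.7 mm and 7.16 degrees, less where a joint would pass 70% of its speed; a pose out of reach is approached as far as the arm can. A call with a gripper value outside its range is refused whole. "claw" is the opening in per cent of the stroke, from 0 (shut) to 100 (fully open), set as the call begins (left out, the last holds). The fingers move at their own pace and stop on an object; "force" is the grip in N (left out, the last holds). Time passes only in rows, so rows that repeat a pose let the fingers close. It gives the time, the measured TCP pose, the force, the opening and the grip force at its end, in the units of the state.
- ctrl.read_state(): the state, without advancing time (a new reading comes with each control period).
- ctrl.snapshot(name): name is "side" or "top" or "wrist"; returns (picture, depth): 480x640x3 uint8, red, green, blue; 480x640 float32, m along the optical axis (not along the pixel's ray), 0 where there is no reading.
- ctrl.camera_params(name): a dict with "intrinsics" (3x3 intrinsics, pixels), "position" and "rotation" of the camera in the world. Camera axes: x right, y down, z forward; pixel columns grow to the right and rows downward; lengths in m; the calibration is good to about 2 mm. A picture is of the moment at which its call begins: read the wrist's pose just before it. camera_params takes no time and is no camera call; for the wrist camera it gives the pose at the moment of the call.
- ctrl.hand_in(): hands the job in; it is judged then, once.
Trained networks look in the newest picture that a camera, given by its name, has taken for a name from the list of things; names that differ only in an ending like _2 or _b are one class to them, and where a whole thing is asked for, a point or a joint stands for the part that bears it (a point fixed in the world has none). Each returns a list of dicts, best first, with "confidence" (0 to 1); they miss things now and then, are a little off and sometimes report something else, mostly with a low value. They report only what shows in the picture. A call takes as long as a camera call. They do not tell look-alikes from the thing itself.
- ctrl.silhouettes(camera, label): "region" (480x640 bool, what is visible of it) and "at" ([row, column] in pixels, amid what is visible of it).
The state is a dict: "clock": time; "q": joint angles; "qvel": joint speeds; "tau": joint torques, N m; "position": TCP position; "tool_rot": TCP orientation; "wrist_force": force on the tool from outside, world axes, zero at the start; "wrist_torque": the same for the moment, N m; "gripper_width": opening from 0.0 (shut) to 1.0 (fully open); "grasp_force": force on a finger pad.
Only numpy, scipy, OpenCV 4.12 (cv2) and the standard library are available. Lean on these libraries where they do the work, as an engineer would, in place of code of your own. Each camera call takes 0.05 s, during which the arm holds its last target. There are 200 camera calls.

## Working session

There is one attempt and no reset: what is moved stays moved. The work goes in short steps, Python scripts to look and compute and a tool call to move; the robot and the scene stay as the last step left them, time stands still between calls to the robot, and variables do not carry over. Pictures are saved under pics/ and viewed, at most 10 in all, crops included, and the job is handed in when it is done.

Besides the shell and the picture viewer there is one more tool, called after "Emit:" by a JSON object that holds its "method" and its "body". move_arm: Moves the arm, as the interface text tells. Its arguments: {"type":"object","properties":{"deltas":{"type":"array","items":{"type":"array","items":{"type":"array","items":{"type":"number"}}}},"claw":{"type":"number"},"force":{"type":"number"}},"required":["deltas"]}

```bash
mkdir -p pics; cat > h.py <<'E'
import numpy as np, cv2
from plant import ctrl
def pts(cam,depth,mask):
    P=ctrl.camera_params(cam); K=np.array(P["intrinsics"]); R=np.array(P["rotation"]); t=np.array(P["position"])
    if R.size==4:
        from scipy.spatial.transform import Rotation as Ro
        R=Ro.from_quat(R[[1,2,3,0]]).as_matrix()
    v,u=np.nonzero(mask&(depth>0)); z=depth[v,u]
    c=np.stack([(u-K[0,2])/K[0,0]*z,(v-K[1,2])/K[1,1]*z,z],1)
    return c@R.T+t,v,u
E
python3 - <<'E'
from h import *
s=ctrl.read_state(); print(s, ctrl.tip_extent)
for c in["top","side"]:
    im,d=ctrl.snapshot(c); cv2.imwrite(f"pics/{c}.png",im[:,:,::-1]); np.save(f"{c}.npy",d)
    print(c,ctrl.camera_params(c))
    if c=="top":
      for l in["rotator","cradle","tube_small_mid","tube_medium_mid","tube_large_mid","sample_rack","marker","seat_small","seat_medium","seat_large","tube_small_cap","tube_medium_cap","tube_large_cap"]:
        for r in ctrl.silhouettes(c,l):
            p,v,u=pts(c,d,r["region"])
            print(l,round(r["confidence"],2),r["at"],r["region"].sum(),np.median(p,0).round(3) if len(p) else None, p.max(0).round(3) if len(p) else'')
E
```

```text
{'clock': 0.0, 'q': array([-1.37955371e+00,  1.24494760e-01,  1.65163078e+00, -1.77803420e-05,
        1.36750643e+00, -8.25674786e-02]), 'qvel': array([ 0.00019442,  0.00076226,  0.00110484,  0.0013273 , -0.0007048 ,
        0.0004313 ]), 'tau': array([ 1.34449765e-03, -4.17595840e+01, -3.59932029e+01,  7.75205693e-02,
        4.92877874e-02, -1.76392869e-04]), 'position': array([ 0.17566008, -0.62532589,  0.29101914]), 'tool_rot': array([-1.01767966e-03,  9.90642371e-01,  1.36479497e-01, -6.40708624e-05]), 'wrist_force': array([-0.27130112, -0.65858649, -0.09070724]), 'wrist_torque': array([ 0.0522766 ,  0.00917925, -0.01452707]), 'grasp_force': 0.0, 'gripper_width': 0.9997496908441637} 0.0776
top {'intrinsics': array([[468.12262377,   0.        , 321.39406699],
       [  0.        , 468.12262377, 244.85333817],
       [  0.        ,   0.        ,   1.        ]]), 'position': array([0.36374221, 0.06936497, 0.93341999]), 'rotation': array([ 0.05918217, -0.6973623 ,  0.71186793, -0.05854357])}
rotator 0.91 [215.7, 434.7] 11146 [ 0.557 -0.161  0.018] [ 0.678 -0.006  0.133]
cradle 0.62
[... 1566 characters left out ...]
mall_cap 0.28 [134.9, 340.1] 3413 [0.736 0.022 0.033] [0.804 0.099 0.101]
tube_medium_cap 0.96 [360.4, 257.8] 521 [0.298 0.193 0.017] [0.349 0.219 0.024]
tube_medium_cap 0.83 [245.4, 140.8] 492 [0.528 0.431 0.017] [0.575 0.469 0.025]
tube_medium_cap 0.79 [278.4, 251.8] 588 [0.451 0.203 0.051] [0.476 0.268 0.058]
tube_large_cap 0.87 [218.6, 230.6] 950 [0.56  0.239 0.066] [0.59  0.311 0.075]
side {'intrinsics': array([[511.63709806,   0.        , 324.25663037],
       [  0.        , 511.63709806, 236.73557452],
       [  0.        ,   0.        ,   1.        ]]), 'position': array([ 0.42125687, -0.63948036,  0.61487234]), 'rotation': array([-0.4484671 ,  0.891874  , -0.04869588,  0.03266096])}
```

View pics/top.png

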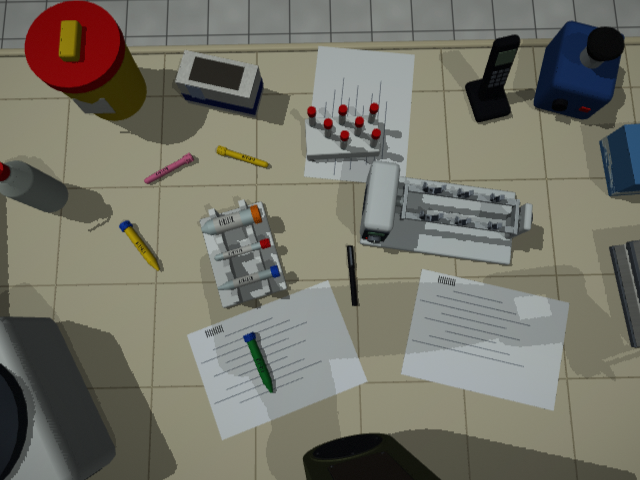

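View pics/side.png

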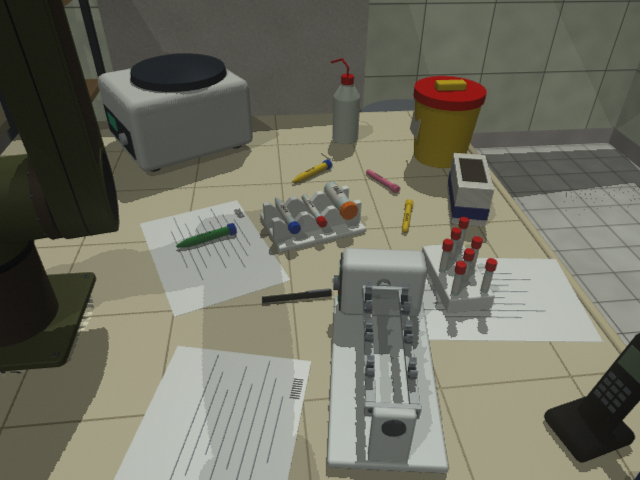

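The top picture shows the rotator with its pod at (380,200) and panel towards image-bottom (world -x). The cradle is at (243,255), with orange, red and blue caps to the right (-y). The look-alikes lie loose on the table:
- **Medium:** green (258,362) and yellow (140,245).
- **Small:** pink (170,168) and yellow (243,156).

The tubes meant are the three in the cradle, which have white labels and sit at the stated heights. I'll confirm with a crop and measure.

```bash
python3 - <<'E'
from h import *
im=cv2.imread("pics/top.png"); d=np.load("top.npy")
a=cv2.resize(im[190:310,190:300],None,fx=4,fy=4,interpolation=cv2.INTER_CUBIC)
b=cv2.resize(im[155:275,355:540],None,fx=1.9,fy=1.9,interpolation=cv2.INTER_CUBIC)
c=np.zeros((480,800,3),np.uint8); c[:,:440]=a; c[:b.shape[0],445:445+b.shape[1]]=b[:,:355]
cv2.imwrite("pics/crop1.png",c)
full=np.ones(d.shape,bool); p,v,u=pts("top",d,full)
def near(c,r): return np.hypot(p[:,0]-c[0],p[:,1]-c[1])<r
# rotator: rails & base
m=near((.56,-.17),.2)
for lo,hi,n in[(.012,.022,"base"),(.094,.103,"rails"),(.116,.126,"pod")]:
    q=p[m&(p[:,2]>lo)&(p[:,2]<hi)]
    r=cv2.minAreaRect(q[:,:2].astype(np.float32)); print(n,len(q),np.round(r[0],4),np.round(r[1],4),round(r[2],2),q[:,2].mean().round(4))
m=near((.507,.221),.14)&(p[:,2]>.008)
r=cv2.minAreaRect(p[m][:,:2].astype(np.float32)); print("cradle",r)
# tubes: z tops
for n,c,zt in[("S",(.507,.221),.0477),("M",(.452,.201),.0525),("L",(.56,.241),.0682)]:
    m=near(c,.075)&(abs(p[:,2]-zt)<.0045)
    q=p[m][:,:2]; ax=np.array([-.27,-.96]);ax/=np.linalg.norm(ax)
    for _ in range(6):
        nn=np.array([-ax[1],ax[0]]); o=(q-c)@nn; qq=q[abs(o-np.median(o[abs(o)<.012]))<.009]
        mu=qq.mean(0); w=np.linalg.svd(qq-mu)[2][0]; ax=w if w[1]<0 else -w
    t=(qq-mu)@ax; print(n,len(qq),mu.round(4),"ax",np.degrees(np.arctan2(ax[1],ax[0])).round(2),"ends",(mu+ax*t.min()).round(4),(mu+ax*t.max()).round(4),(t.max()-t.min()).round(4))
hsv=cv2.cvtColor(im,cv2.COLOR_BGR2HSV)[v,u]
for n,c,h in[("red",(.507,.221),[(0,6),(174,180)]),("blue",(.452,.201),[(108,125)]),("orange",(.56,.241),[(7,18)])]:
    k=np.zeros(len(v),bool)
    for l,hh in h:k|=(hsv[:,0]>=l)&(hsv[:,0]<=hh)
    m=near(c,.09)&k&(hsv[:,1]>130)&(hsv[:,2]>60); print(n,m.sum(),p[m].mean(0).round(4),v[m].mean(),u[m].mean())
E
```

```text
base 6706 [ 0.5569 -0.1596] [0.3166 0.2371] 75.48 0.0166
rails 1603 [ 0.5969 -0.1696] [0.3042 0.1906] 80.64 0.0993
pod 2062 [ 0.5745 -0.1356] [0.2428 0.128 ] 80.42 0.121
cradle ((0.5064615607261658, 0.22684378921985626), (0.18715612590312958, 0.1320946365594864), 15.74003791809082)
S 290 [0.5083 0.2192] ax -82.87 ends [0.5015 0.2734] [0.5148 0.1676] 0.1067
M 238 [0.4534 0.2112] ax -112.29 ends [0.4722 0.257 ] [0.4344 0.1649] 0.0995
L 486 [0.561  0.2371] ax -77.69 ends [0.5494 0.2905] [0.5723 0.1856] 0.1074
red 81 [0.5183 0.1779 0.0475] 243.17283950617283 264.48148148148147
blue 86 [0.4636 0.1587 0.0521] 271.06976744186045 274.33720930232556
orange 139 [0.5718 0.1927 0.0663] 213.9208633093525 255.44604316546761
```

View pics/crop1.png

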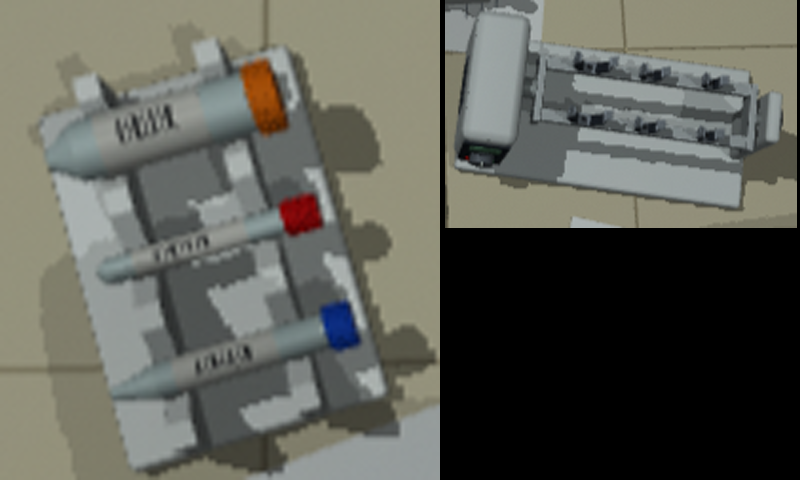

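The crop confirms the cradle tubes: orange at (265,97), red at (300,215), blue at (340,325), caps towards -y, white labels. On the rotator the widest clips are next to the pod and the narrowest at the far end. Next I'll look at the rotator from the wrist camera.

```bash
cat >> h.py <<'E'
from scipy.spatial.transform import Rotation as Ro
def goal(pos,yaw,frm=None):
    """tool-down target, yaw=deg of tool x; print delta row (cm, rad) from the present (or given (pos,yaw)) pose"""
    G=Ro.from_euler('z',yaw,degrees=True)*Ro.from_rotvec([np.pi,0,0])
    if frm is None:
        s=ctrl.read_state(); t=s["position"]; C=Ro.from_quat(np.array(s["tool_rot"])[[1,2,3,0]])
    else: t=np.array(frm[0]); C=Ro.from_euler('z',frm[1],degrees=True)*Ro.from_rotvec([np.pi,0,0])
    dt=C.inv().apply(np.array(pos)-t)*100; dr=(C.inv()*G).as_rotvec()
    print("row",dt.round(2),dr.round(4),"|mm",np.linalg.norm(dt).round(2)*10,"rows",max(np.linalg.norm(dt)/4.17,np.degrees(np.linalg.norm(dr))/7.16).round(1))
E
python3 - <<'E'
from h import *
goal((.53,-.16,.36),-8)
E
```

```text
row [ 46.7  -35.26  -6.77] [0.     0.     0.4135] |mm 589.0999999999999 rows 14.1
```

Emit:
{"method": "move_arm", "body": {"deltas": [[[34, -25.5, -6.8, 0, 0, 0], [34, -25.5, -6.8, 0, 0, 0], [34, -25.5, -6.8, 0, 0, 0], [34, -25.5, -6.8, 0, 0, 0], [34, -25.5, -6.8, 0, 0, 0], [34, -25.5, -6.8, 0, 0, 0], [34, -25.5, -6.8, 0, 0, 0], [34, -25.5, -6.8, 0, 0, 0], [34, -25.5, -6.8, 0, 0, 0], [34, -25.5, -6.8, 0, 0, 0], [34, -25.5, -6.8, 0, 0, 0], [34, -25.5, -6.8, 0, 0, 0]]]}}

```text
clock: 1.75
position: [0.4359, -0.2859, 0.3616]
tool_rot: [0.001, 0.99, 0.139, 0.001]
wrist_force: [-0.3, -0.1, 0.4]
gripper_width: 0.996
grasp_force: 0.0
```

Emit:
{"method": "move_arm", "body": {"deltas": [[[12.7, -9.8, 0, 0, 0, 0.4135], [12.7, -9.8, 0, 0, 0, 0.4135], [12.7, -9.8, 0, 0, 0, 0.4135], [12.7, -9.8, 0, 0, 0, 0.4135], [12.7, -9.8, 0, 0, 0, 0.4135], [12.7, -9.8, 0, 0, 0, 0.4135]]]}}

```text
clock: 2.25
position: [0.5305, -0.1587, 0.3598]
tool_rot: [0.0, 0.998, -0.068, -0.0]
wrist_force: [0.5, -0.9, -0.4]
gripper_width: 1.0
grasp_force: 0.0
```

```bash
python3 - <<'E'
from h import *
s=ctrl.read_state(); print(s["clock"],s["position"],s["q"])
im,d=ctrl.snapshot("wrist"); cv2.imwrite("pics/w1.png",im[:,:,::-1]); np.save("w1.npy",d)
P=ctrl.camera_params("wrist");print(P)
p,v,u=pts("wrist",d,np.ones(d.shape,bool))
np.savez("w1.npz",p=p,v=v,u=u)
for l in["seat_small","seat_medium","seat_large","rotator"]:
    for r in ctrl.silhouettes("wrist",l):
        q,_,_=pts("wrist",d,r["region"]); print(l,round(r["confidence"],2),r["at"],len(q),np.median(q,0).round(4))
E
```

```text
2.25 [ 0.53048298 -0.15869793  0.35975196] [-3.87498674e-01 -1.22799877e-01  1.78449018e+00 -3.55787731e-04
  1.48076987e+00  1.31930038e+00]
{'intrinsics': array([[415.45420166,   0.        , 318.2957318 ],
       [  0.        , 415.45420166, 234.82445183],
       [  0.        ,   0.        ,   1.        ]]), 'position': array([ 0.6021466 , -0.16937195,  0.4518998 ]), 'rotation': array([-0.08846879, -0.65085838,  0.74724535,  0.10090109])}
seat_small 0.88 [139.9, 420.9] 741 [ 0.5749 -0.2488  0.1161]
seat_medium 0.66 [188.5, 349.6] 869 [ 0.5442 -0.1914  0.1077]
seat_medium 0.49 [134.8, 278.7] 1326 [ 0.5936 -0.1314  0.1077]
seat_large 0.82 [183.1, 277.6] 1471 [ 0.5549 -0.1311  0.1078]
rotator 0.61 [153.7, 301.3] 49569 [ 0.5745 -0.151   0.0182]
```

View pics/w1.png

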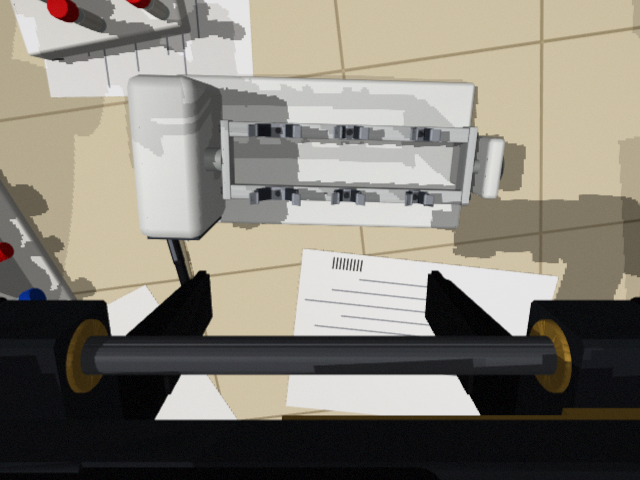

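The wrist view shows the clip pairs at columns 275 (wide, pod side), 349 and 422 (narrow). So large is at +y and small at -y, and the pod panel faces image-bottom (-x). Now the fit of the frame.

```bash
python3 - <<'E'
from h import *
from scipy.ndimage import label
from scipy.optimize import minimize
D=np.load("w1.npz"); p=D["p"];v=D["v"];u=D["u"]
m=(u>225)&(u<475)&(v>110)&(v<215)
rail=p[m&(p[:,2]>.095)&(p[:,2]<.1035)]; clip=p[m&(p[:,2]>.104)&(p[:,2]<.135)]
base=p[(u>120)&(u<480)&(v>70)&(v<240)&(p[:,2]>.013)&(p[:,2]<.021)]
r=cv2.minAreaRect(base[:,:2].astype(np.float32));print("base",r)
q=rail[:,:2]
def cost(a): # xc,yc,ang ; rails at +-26 (12 wide)
    c,s=np.cos(a[1]),np.sin(a[1]); X=(q[:,0]-a[0])*c+(q[:,1]+.19)*s
    return np.minimum(np.abs(np.abs(X)-.026),.012).mean()
b=min((minimize(cost,[x,t],method="Nelder-Mead") for x in(.56,.57,.58) for t in(-.17,-.13,-.09)),key=lambda o:o.fun)
x0,t=b.x; print("rail z",np.median(rail[:,2]),"x0 at y=-.19",x0,"ang",np.degrees(t),b.fun)
R=np.array([[np.cos(t),np.sin(t)],[-np.sin(t),np.cos(t)]])
def loc(P): return (P[:,:2]-[x0,-.19])@R.T
L=loc(clip); l=loc(rail)
for nm,sgn in(("front",-1),("back",1)):
    k=(L[:,0]*sgn>.014)&(L[:,0]*sgn<.038); h,e=np.histogram(L[k,1],bins=np.arange(-.1,.1,.003)); print(nm,[(round(float(a),3),int(c)) for a,c in zip(e,h) if c>5], "x",np.percentile(L[k,0],[2,98]).round(4))
print("rail X edges",[np.percentile(l[(l[:,0]*s>.012)&(abs(l[:,0])<.04),0],[3,50,97]).round(4) for s in(-1,1)])
def w(X,Y): return np.array([x0,-.19])+R.T@[X,Y]
for y in(-.058,0,.058): print(y,w(0,y).round(4))
print("base loc",((np.array(r[0])-[x0,-.19])@R.T).round(4))
E
```

```text
base ((0.5585439801216125, -0.15917697548866272), (0.3165612816810608, 0.17065759003162384), 80.60584259033203)
rail z 0.09975457999770185 x0 at y=-.19 0.5650711793723759 ang -9.590509594093469 0.004231072674996514
front [(-0.07, 29), (-0.067, 55), (-0.064, 89), (-0.061, 20), (-0.058, 14), (-0.055, 8), (-0.052, 47), (-0.049, 43), (-0.046, 9), (-0.013, 43), (-0.01, 54), (-0.007, 65), (-0.004, 12), (-0.001, 12), (0.002, 7), (0.005, 37), (0.008, 54), (0.011, 45), (0.014, 11), (0.038, 39), (0.041, 61), (0.044, 38), (0.047, 49), (0.05, 27), (0.065, 43), (0.068, 52), (0.071, 85), (0.074, 65), (0.077, 30)] x [-0.0315 -0.022 ]
back [(-0.07, 27), (-0.067, 58), (-0.064, 94), (-0.061, 24), (-0.058, 11), (-0.055, 8), (-0.052, 43), (-0.049, 41), (-0.046, 14), (-0.013, 45), (-0.01, 52), (-0.007, 68), (-0.004, 22), (-0.001, 11), (0.002, 7), (0.005, 32), (0.008, 53), (0.011, 46), (0.014, 13), (0.038, 39), (0.041, 53), (0.044, 39), (0.047, 42), (0.05, 38), (0.056, 8), (0.059, 10), (0.065, 39), (0.068, 59), (0.071, 96), (0.074, 51), (0.077, 34)] x [0.0203 0.0297]
rail X edges [array([-0.0324, -0.025 , -0.0165]), array([0.0167, 0.0251, 0.0308])]
-0.058 [ 0.5554 -0.2472]
0 [ 0.5651 -0.19  ]
0.058 [ 0.5747 -0.1328]
base loc [-0.0116  0.0293]
```

```bash
python3 - <<'E'
from h import *
goal((.52,.18,.28),105.74)
# cross-check clips with top camera
d=np.load("top.npy"); p,v,u=pts("top",d,np.ones(d.shape,bool)); t=np.radians(-9.6)
R=np.array([[np.cos(t),np.sin(t)],[-np.sin(t),np.cos(t)]]); L=(p[:,:2]-[.5651,-.19])@R.T
k=(p[:,2]>.104)&(p[:,2]<.13)&(abs(L[:,0])<.04)
for c in(-.058,0,.058):
    j=k&(abs(L[:,1]-c)<.026); print(c,np.percentile(L[j,1],[3,97]).round(4),np.percentile(L[j,0],[3,97]).round(4),j.sum())
E
```

```text
row [ -5.72 -33.65   8.01] [ 1.0000e-04  5.0000e-04 -1.9872e+00] |mm 350.6 rows 15.9
-0.058 [-0.0654 -0.0435] [-0.0289  0.0317] 144
0 [-0.0093  0.0162] [-0.029   0.0313] 161
0.058 [0.0435 0.0788] [-0.0293  0.0314] 188
```

Emit:
{"method": "move_arm", "body": {"deltas": [[[-5.7, -33.6, 8, 0, 0, -0.7], [-5.7, -33.6, 8, 0, 0, -1.1], [-5.7, -33.6, 8, 0, 0, -1.1], [-5.7, -33.6, 8, 0, 0, -1.1], [-5.7, -33.6, 8, 0, 0, -1.1], [-5.7, -33.6, 8, 0, 0, -1.1], [-5.7, -33.6, 8, 0, 0, -1.1], [-5.7, -33.6, 8, 0, 0, -1.1], [-5.7, -33.6, 8, 0, 0, -1.1], [-5.7, -33.6, 8, 0, 0, -1.1]]], "claw": 55}}

```text
clock: 3.33
position: [0.5193, 0.1827, 0.2788]
tool_rot: [-0.001, 0.886, 0.464, -0.001]
wrist_force: [0.5, -0.8, 0.3]
gripper_width: 0.551
grasp_force: 0.0
```

Emit:
{"method": "move_arm", "body": {"deltas": [[[0, 0, 0, 0, 0, -0.887], [0, 0, 0, 0, 0, -0.887], [0, 0, 0, 0, 0, -0.887], [0, 0, 0, 0, 0, -0.887], [0, 0, 0, 0, 0, -0.887], [0, 0, 0, 0, 0, -0.887], [0, 0, 0, 0, 0, -0.887], [0, 0, 0, 0, 0, -0.887], [0, 0, 0, 0, 0, -0.887]]]}}

```text
clock: 4.08
position: [0.5207, 0.1794, 0.2807]
tool_rot: [0.0, 0.605, 0.796, 0.0]
wrist_force: [-1.0, -0.5, -0.0]
gripper_width: 0.552
grasp_force: 0.0
```

```bash
python3 - <<'E'
from h import *
s=ctrl.read_state(); print(s["clock"],s["position"],s["q"],s["gripper_width"])
im,d=ctrl.snapshot("wrist"); bgr=im[:,:,::-1].copy(); cv2.imwrite("pics/w2.png",bgr)
p,v,u=pts("wrist",d,np.ones(d.shape,bool))
t=np.radians(-74.26); c=np.array([.5065,.2268]); R=np.array([[np.cos(t),np.sin(t)],[-np.sin(t),np.cos(t)]])
L=(p[:,:2]-c)@R.T; z=p[:,2]
k=(abs(L[:,0])<.1)&(abs(L[:,1])<.12)&(z>.006)&(z<.08)&(v<290)
print("cradle",cv2.minAreaRect(p[k][:,:2].astype(np.float32)))
for n,y,zt,rr in(("S",0,.0477,.0065),("M",-.058,.0525,.0085),("L",.058,.0682,.015)):
    out=[]
    for x in(-.03,-.015,0,.015,.03):
        j=k&(abs(L[:,0]-x)<.004)&(abs(L[:,1]-y)<.025)&(z>zt-rr*.6)&(z<zt+.006)
        out.append((x,*np.percentile(L[j,1],[3,97]).round(4),np.percentile(z[j],95).round(4)) if j.sum()>5 else None)
    print(n,out)
hsv=cv2.cvtColor(bgr,cv2.COLOR_BGR2HSV)[v,u]
for n,y,h in[("red",0,[(0,6),(174,180)]),("blue",-.058,[(108,125)]),("orange",.058,[(7,18)])]:
    q=np.zeros(len(v),bool)
    for l,hh in h:q|=(hsv[:,0]>=l)&(hsv[:,0]<=hh)
    m=k&q&(abs(L[:,1]-y)<.025)&(hsv[:,1]>130)&(hsv[:,2]>60); print(n,m.sum(),np.percentile(L[m,0],[3,97]).round(4),np.percentile(L[m,1],[3,97]).round(4)) if m.sum() else 0
E
```

```text
4.0833 [0.52065687 0.17938373 0.28073111] [ 2.34456448e-01 -8.88246430e-02  1.88530394e+00 -3.83202178e-04
  1.34440413e+00 -3.61088854e-02] 0.5516017438834759
cradle ((0.5032346248626709, 0.2269705981016159), (0.18671977519989014, 0.13226628303527832), 15.942182540893555)
S [(-0.03, np.float64(-0.0238), np.float64(0.0191), np.float64(0.0532)), (-0.015, np.float64(-0.0089), np.float64(0.0026), np.float64(0.0483)), (0, np.float64(-0.0084), np.float64(0.0026), np.float64(0.0484)), (0.015, np.float64(-0.0085), np.float64(0.0025), np.float64(0.0482)), (0.03, np.float64(-0.024), np.float64(0.0199), np.float64(0.0534))]
M [(-0.03, np.float64(-0.0821), np.float64(-0.0343), np.float64(0.0549)), (-0.015, np.float64(-0.0678), np.float64(-0.0537), np.float64(0.0533)), (0, np.float64(-0.0681), np.float64(-0.0534), np.float64(0.0534)), (0.015, np.float64(-0.0677), np.float64(-0.0535), np.float64(0.0531)), (0.03, np.float64(-0.0822), np.float64(-0.034), np.float64(0.055))]
L [(-0.03, np.float64(0.0417), np.float64(0.0674), np.float64(0.0685)), (-0.015, np.float64(0.0419), np.float64(0.0673), np.float64(0.0687)), (0, np.float64(0.0418), np.float64(0.0675), np.float64(0.0687)), (0.015, np.float64(0.0419), np.float64(0.0673), np.float64(0.0684)), (0.03, np.float64(0.0424), np.float64(0.0671), np.float64(0.0682))]
red 454 [0.0413 0.0578] [-0.0112  0.0049]
blue 469 [0.0465 0.0595] [-0.0709 -0.0502]
orange 817 [0.0426 0.0557] [0.0379 0.0701]
```

View pics/w2.png

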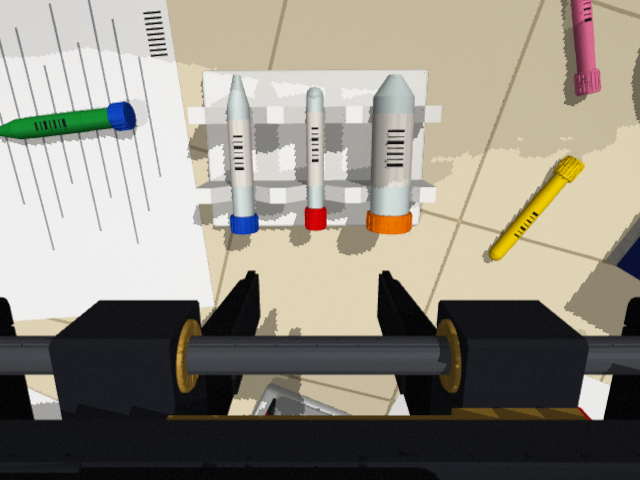

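The wrist view shows the right tubes in the cradle (blue 244,220; red 316,217; orange 389,220), with the look-alikes off to the side. Large tube first.

Emit:
{"method": "move_arm", "body": {"deltas": [[[5.2, 5.4, 4, 0, 0, -0.005], [5.2, 5.4, 4, 0, 0, -0.005], [5.2, 5.4, 7, 0, 0, -0.005], [5.2, 5.4, 10.5, 0, 0, -0.005], [5.2, 5.4, 14, 0, 0, -0.005], [5.2, 5.4, 16, 0, 0, -0.005], [5.2, 5.4, 16.8, 0, 0, -0.005], [5.2, 5.4, 16.8, 0, 0, -0.005]]], "claw": 53}}

```text
clock: 4.8
position: [0.5567, 0.2448, 0.1097]
tool_rot: [-0.001, 0.602, 0.799, -0.002]
wrist_force: [-0.2, -0.4, 0.7]
gripper_width: 0.532
grasp_force: 0.0
```

Emit:
{"method": "move_arm", "body": {"deltas": [[[0, 0, 0, 0, 0, 0], [0, 0, 0, 0, 0, 0], [0, 0, 0, 0, 0, 0], [0, 0, 0, 0, 0, 0], [0, 0, 0, 0, 0, 0]]], "claw": 15, "force": 35}}

```text
clock: 5.22
position: [0.5593, 0.2462, 0.1145]
tool_rot: [0.001, 0.601, 0.799, 0.002]
wrist_force: [0.2, 0.1, 4.2]
gripper_width: 0.309
grasp_force: 35.0
```

Emit:
{"method": "move_arm", "body": {"deltas": [[[0, 0, -2, 0, 0, 0], [0, 0, -6, 0, 0, 0], [0, 0, -10, 0, 0, 0], [0, 0, -13, 0, 0, 0], [0, 0, -13, 0, 0, 0]]]}}

```text
clock: 5.63
position: [0.5612, 0.247, 0.2519]
tool_rot: [0.004, 0.601, 0.799, 0.006]
wrist_force: [1.1, 0.5, 0.1]
gripper_width: 0.305
grasp_force: 35.0
```

```bash
python3 - <<'E'
from h import *
s=ctrl.read_state(); print(s["clock"],s["gripper_width"],s["grasp_force"],s["q"])
goal((.5742,-.1315,.24),-9.6)
E
```

```text
5.6333 0.30536298819218827 34.995487332344055 [3.27026986e-01 6.51546930e-02 1.78228076e+00 1.41270102e-04
 1.27939261e+00 4.54897813e-02]
row [-36.72  -9.29   1.02] [ 0.0085 -0.0154  2.0198] |mm 378.9 rows 16.2
```

Emit:
{"method": "move_arm", "body": {"deltas": [[[-36.7, -9.3, 0, 0, 0, 1.1], [-36.7, -9.3, 0, 0, 0, 1.1], [-36.7, -9.3, 0, 0, 0, 1.1], [-36.7, -9.3, 0, 0, 0, 1.1], [-36.7, -9.3, 0, 0, 0, 1.1], [-36.7, -9.3, 0, 0, 0, 1.1], [-36.7, -9.3, 0, 0, 0, 1.1], [-36.7, -9.3, 0, 0, 0, 1.1], [-36.7, -9.3, 0, 0, 0, 1.1], [-36.7, -9.3, 0, 0, 0, 1.1]]]}}

```text
clock: 6.47
position: [0.5702, -0.1383, 0.2422]
tool_rot: [0.001, 0.932, 0.363, -0.0]
wrist_force: [-1.0, -0.4, 0.3]
gripper_width: 0.307
grasp_force: 35.0
```

Emit:
{"method": "move_arm", "body": {"deltas": [[[0, 0, 0, 0, 0, 0.92], [0, 0, 0, 0, 0, 0.92], [0, 0, 0, 0, 0, 0.92], [0, 0, 0, 0, 0, 0.92], [0, 0, 0, 0, 0, 0.92], [0, 0, 0, 0, 0, 0.92], [0, 0, 0, 0, 0, 0.92], [0, 0, 0, 0, 0, 0.92], [0, 0, 0, 0, 0, 0.92], [0, 0, 0, 0, 0, 0.92]]]}}

```text
clock: 7.3
position: [0.5704, -0.1322, 0.242]
tool_rot: [-0.0, 0.997, -0.083, -0.0]
wrist_force: [0.9, -0.4, -0.6]
gripper_width: 0.309
grasp_force: 35.0
```

```bash
cat > clips.py <<'E'
from h import *
def clips(save):
    im,d=ctrl.snapshot("wrist"); cv2.imwrite(save,im[:,:,::-1])
    p,v,u=pts("wrist",d,np.ones(d.shape,bool)); t=np.radians(-9.6)
    R=np.array([[np.cos(t),np.sin(t)],[-np.sin(t),np.cos(t)]]); L=(p[:,:2]-[.5645,-.1887])@R.T
    z=p[:,2]; k=(z>.104)&(z<.135)
    for c in(-.058,0,.058):
      for x in(-.026,.026):
        j=k&(abs(L[:,1]-c)<.027)&(abs(L[:,0]-x)<.008)
        if j.sum()>20: print(c,x,"mid",np.percentile(L[j,1],[2,98]).round(4),np.percentile(L[j,1],[2,98]).mean().round(4),"zmax",np.percentile(z[j],95).round(4),j.sum())
E
python3 - <<'E'
from clips import *
s=ctrl.read_state(); print(s["clock"],s["gripper_width"],s["grasp_force"],s["position"],s["wrist_force"])
clips("pics/w3.png")
goal((.5742,-.1315,.200),-9.6)
E
```

```text
7.3 0.3093372355354026 34.99495089054108 [ 0.5704029  -0.13223354  0.2419617 ] [ 0.93414463 -0.39107886 -0.64752944]
-0.058 -0.026 mid [-0.0677 -0.0456] -0.0567 zmax 0.1208 832
-0.058 0.026 mid [-0.0675 -0.0454] -0.0564 zmax 0.121 900
0 -0.026 mid [-0.0115  0.0142] 0.0013 zmax 0.1232 672
0 0.026 mid [-0.0116  0.0147] 0.0015 zmax 0.1237 851
0.058 0.026 mid [0.0393 0.0791] 0.0592 zmax 0.132 510
row [ 0.36 -0.14  4.2 ] [-0.0002  0.0004  0.0017] |mm 42.199999999999996 rows 1.0
```

View pics/w3.png

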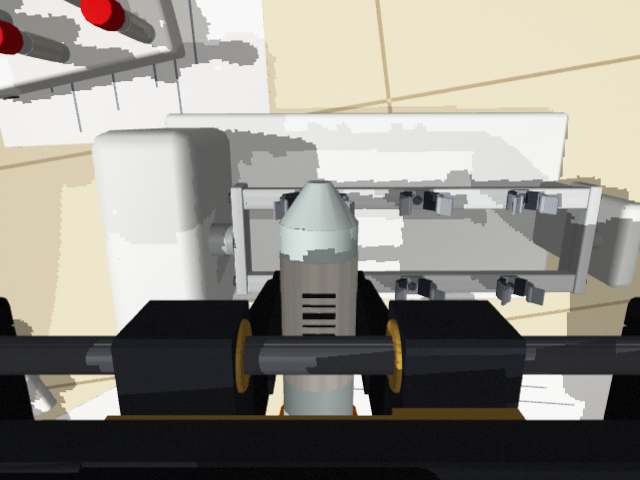

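Emit:
{"method": "move_arm", "body": {"deltas": [[[0.6, -0.25, 2, 0, 0, 0], [0.6, -0.25, 4, 0, 0, 0], [0.6, -0.25, 4.6, 0, 0, 0], [0.6, -0.25, 5, 0, 0, 0], [0.6, -0.25, 5.3, 0, 0, 0], [0.6, -0.25, 5.6, 0, 0, 0], [0.6, -0.25, 5.9, 0, 0, 0], [0.6, -0.25, 6.2, 0, 0, 0], [0.6, -0.25, 6.2, 0, 0, 0]]], "force": 45}}

```text
clock: 8.1
position: [0.578, -0.1312, 0.1817]
tool_rot: [0.0, 0.997, -0.083, 0.002]
wrist_force: [2.8, -0.1, 1.1]
gripper_width: 0.309
grasp_force: 45.0
```

Emit:
{"method": "move_arm", "body": {"deltas": [[[0, 0, 0.15, 0, 0, 0], [0, 0, 0.3, 0, 0, 0], [0, 0, 0.3, 0, 0, 0]]]}}

```text
clock: 8.35
position: [0.5779, -0.1312, 0.1802]
tool_rot: [0.0, 0.997, -0.083, 0.001]
wrist_force: [-3.1, 1.6, 10.9]
gripper_width: 0.308
grasp_force: 45.0
```

Emit:
{"method": "move_arm", "body": {"deltas": [[[0, 0, 0.15, 0, 0, 0], [0, 0, 0.3, 0, 0, 0], [0, 0, 0.3, 0, 0, 0]]]}}

```text
clock: 8.6
position: [0.5781, -0.1312, 0.1801]
tool_rot: [0.0, 0.997, -0.083, 0.001]
wrist_force: [-9.0, 4.2, 23.8]
gripper_width: 0.305
grasp_force: 45.0
```

Emit:
{"method": "move_arm", "body": {"deltas": [[[0, 0, -0.4, 0, 0, 0], [0, 0, -0.4, 0, 0, 0], [0, 0, -0.4, 0, 0, 0], [0, 0, -0.4, 0, 0, 0]]], "claw": 50}}

```text
clock: 8.93
position: [0.5763, -0.1311, 0.1772]
tool_rot: [-0.0, 0.996, -0.084, -0.001]
wrist_force: [0.0, 0.5, 0.5]
gripper_width: 0.488
grasp_force: 0.0
```

Emit:
{"method": "move_arm", "body": {"deltas": [[[0, 0, -3, 0, 0, 0], [0, 0, -7, 0, 0, 0], [0, 0, -10, 0, 0, 0], [0, 0, -10, 0, 0, 0]]]}}

```text
clock: 9.27
position: [0.5795, -0.1321, 0.2858]
tool_rot: [0.001, 0.996, -0.084, 0.006]
wrist_force: [1.6, 0.9, -0.3]
gripper_width: 0.498
grasp_force: 0.0
```

```bash
cat > seat.py <<'E'
from h import *
def seat(Y,rad,save):
    """height and line of a seated tube's top ridge in the rotator frame"""
    im,d=ctrl.snapshot("wrist"); cv2.imwrite(save,im[:,:,::-1])
    p,v,u=pts("wrist",d,np.ones(d.shape,bool)); t=np.radians(-9.6)
    R=np.array([[np.cos(t),np.sin(t)],[-np.sin(t),np.cos(t)]]); L=(p[:,:2]-[.5647,-.1874])@R.T
    for x in np.arange(-.07,.08,.01):
        j=(abs(L[:,0]-x)<.004)&(abs(L[:,1]-Y)<rad*.8)&(p[:,2]>.1)
        if j.sum()>20: print(round(x,3),"ztop",np.percentile(p[j,2],95).round(4),"y",L[j,1].mean().round(4),j.sum())
E
python3 - <<'E'
from seat import *
s=ctrl.read_state(); print(s["clock"],s["gripper_width"],s["position"],s["wrist_force"])
seat(.058,.015,"pics/w4.png")
goal((.5032,.2273,.24),105.9)
E
```

```text
9.2667 0.49805849750507863 [ 0.57954812 -0.13207382  0.28576792] [ 1.58838122  0.93878167 -0.29147172]
-0.05 ztop 0.1332 y 0.058 480
-0.04 ztop 0.131 y 0.058 414
-0.03 ztop 0.1309 y 0.0582 426
-0.02 ztop 0.1311 y 0.0581 435
-0.01 ztop 0.1314 y 0.0578 457
0.0 ztop 0.1313 y 0.0579 469
0.01 ztop 0.1313 y 0.058 482
0.02 ztop 0.3092 y 0.0582 895
0.03 ztop 0.3273 y 0.058 14454
0.04 ztop 0.13 y 0.0581 567
0.05 ztop 0.1239 y 0.0583 309
row [-13.45 -34.15   4.1 ] [ 0.0078 -0.0034 -2.016 ] |mm 369.3 rows 16.1
```

View pics/w4.png

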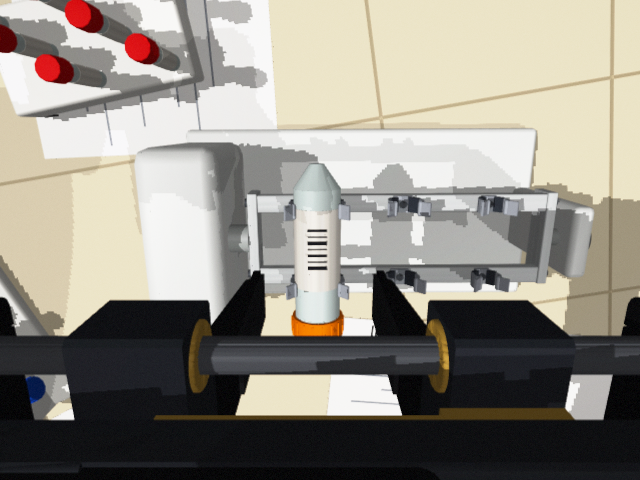

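The large tube lies between both jaw pairs with its cap to the front (315,322). Next the small tube.

Emit:
{"method": "move_arm", "body": {"deltas": [[[-13.2, -34.2, 3.7, 0, 0, -1.1], [-13.2, -34.2, 3.7, 0, 0, -1.1], [-13.2, -34.2, 3.7, 0, 0, -1.1], [-13.2, -34.2, 3.7, 0, 0, -1.1], [-13.2, -34.2, 3.7, 0, 0, -1.1], [-13.2, -34.2, 3.7, 0, 0, -1.1], [-13.2, -34.2, 3.7, 0, 0, -1.1], [-13.2, -34.2, 3.7, 0, 0, -1.1], [-13.2, -34.2, 3.7, 0, 0, -1.1], [-13.2, -34.2, 3.7, 0, 0, -1.1]]]}}

```text
clock: 10.15
position: [0.5008, 0.2324, 0.2376]
tool_rot: [-0.001, 0.891, 0.453, -0.003]
wrist_force: [-0.1, 0.2, -1.0]
gripper_width: 0.499
grasp_force: 0.0
```

Emit:
{"method": "move_arm", "body": {"deltas": [[[0, 0, 0, 0, 0, -0.916], [0, 0, 0, 0, 0, -0.916], [0, 0, 0, 0, 0, -0.916], [0, 0, 0, 0, 0, -0.916], [0, 0, 0, 0, 0, -0.916], [0, 0, 0, 0, 0, -0.916], [0, 0, 0, 0, 0, -0.916], [0, 0, 0, 0, 0, -0.916], [0, 0, 0, 0, 0, -0.916], [0, 0, 0, 0, 0, -0.916]]]}}

```text
clock: 10.98
position: [0.5033, 0.2274, 0.2394]
tool_rot: [-0.001, 0.603, 0.797, -0.001]
wrist_force: [-0.7, 0.5, 0.6]
gripper_width: 0.499
grasp_force: 0.0
```

```bash
python3 - <<'E'
from h import *
s=ctrl.read_state(); print(s["clock"],s["gripper_width"],s["position"],s["qvel"].round(3))
goal((.5032,.2273,.1005),105.9)
E
```

```text
10.9833 0.49863593337629325 [0.50326211 0.22744979 0.2393782 ] [ 0.001 -0.004 -0.008  0.001  0.001 -0.   ]
row [-1.000e-02  3.000e-02  1.389e+01] [-0.0031  0.0003 -0.002 ] |mm 138.9 rows 3.3
```

Emit:
{"method": "move_arm", "body": {"deltas": [[[0, 0, 4, 0, 0, 0], [0, 0, 8, 0, 0, 0], [0, 0, 11.5, 0, 0, 0], [0, 0, 13.3, 0, 0, 0], [0, 0, 13.9, 0, 0, 0], [0, 0, 13.9, 0, 0, 0], [0, 0, 13.9, 0, 0, 0]]]}}

```text
clock: 11.57
position: [0.5044, 0.2282, 0.1029]
tool_rot: [0.0, 0.603, 0.798, 0.0]
wrist_force: [0.7, 0.2, 0.7]
gripper_width: 0.502
grasp_force: 0.0
```

Emit:
{"method": "move_arm", "body": {"deltas": [[[0, 0, 0, 0, 0, 0], [0, 0, 0, 0, 0, 0], [0, 0, 0, 0, 0, 0], [0, 0, 0, 0, 0, 0], [0, 0, 0, 0, 0, 0], [0, 0, 0, 0, 0, 0]]], "claw": 2, "force": 35}}

```text
clock: 12.07
position: [0.5041, 0.2282, 0.1027]
tool_rot: [0.0, 0.603, 0.798, 0.0]
wrist_force: [4.3, 1.7, 1.3]
gripper_width: 0.138
grasp_force: 3.2
```

Emit:
{"method": "move_arm", "body": {"deltas": [[[0, 0, -2, 0, 0, 0], [0, 0, -6, 0, 0, 0], [0, 0, -10, 0, 0, 0], [0, 0, -14, 0, 0, 0], [0, 0, -14, 0, 0, 0], [0, 0, -14, 0, 0, 0]]]}}

```text
clock: 12.57
position: [0.5054, 0.2286, 0.2461]
tool_rot: [0.002, 0.602, 0.798, 0.003]
wrist_force: [-0.4, 0.3, -1.1]
gripper_width: 0.127
grasp_force: 35.0
```

```bash
python3 - <<'E'
from h import *
s=ctrl.read_state(); print(s["clock"],s["gripper_width"],s["position"],s["qvel"].round(3))
goal((.5550,-.2446,.24),-9.6)
E
```

```text
12.5667 0.12737364387132838 [0.5053782  0.22861976 0.24613351] [-0.     0.045  0.078 -0.002 -0.001  0.002]
row [-46.87  -8.2    0.54] [ 0.0042 -0.0075  2.0159] |mm 475.90000000000003 rows 16.1
```

Emit:
{"method": "move_arm", "body": {"deltas": [[[-46.9, -8.2, 0, 0, 0, 1.1], [-46.9, -8.2, 0, 0, 0, 1.1], [-46.9, -8.2, 0, 0, 0, 1.1], [-46.9, -8.2, 0, 0, 0, 1.1], [-46.9, -8.2, 0, 0, 0, 1.1], [-46.9, -8.2, 0, 0, 0, 1.1], [-46.9, -8.2, 0, 0, 0, 1.1], [-46.9, -8.2, 0, 0, 0, 1.1], [-46.9, -8.2, 0, 0, 0, 1.1], [-46.9, -8.2, 0, 0, 0, 1.1], [-46.9, -8.2, 0, 0, 0, 1.1], [-46.9, -8.2, 0, 0, 0, 1.1]]]}}

```text
clock: 13.57
position: [0.5524, -0.2494, 0.2396]
tool_rot: [-0.001, 0.931, 0.364, -0.001]
wrist_force: [-0.3, -0.1, -0.5]
gripper_width: 0.13
grasp_force: 35.0
```

Emit:
{"method": "move_arm", "body": {"deltas": [[[0, 0, 0, 0, 0, 0.916], [0, 0, 0, 0, 0, 0.916], [0, 0, 0, 0, 0, 0.916], [0, 0, 0, 0, 0, 0.916], [0, 0, 0, 0, 0, 0.916], [0, 0, 0, 0, 0, 0.916], [0, 0, 0, 0, 0, 0.916], [0, 0, 0, 0, 0, 0.916], [0, 0, 0, 0, 0, 0.916], [0, 0, 0, 0, 0, 0.916]]]}}

```text
clock: 14.4
position: [0.5529, -0.2447, 0.2405]
tool_rot: [-0.001, 0.997, -0.083, -0.001]
wrist_force: [-0.7, -0.1, -0.6]
gripper_width: 0.13
grasp_force: 35.0
```

```bash
python3 - <<'E'
from clips import *
s=ctrl.read_state(); print(s["clock"],s["gripper_width"],s["position"],s["qvel"].round(3))
clips("pics/w5.png")
goal((.5550,-.2446,.19),-9.6)
E
```

```text
14.4 0.1301778888395707 [ 0.55292966 -0.24469906  0.24048111] [ 0.001 -0.004 -0.01  -0.002  0.001 -0.001]
-0.058 0.026 mid [-0.0681 -0.0451] -0.0566 zmax 0.1216 321
0 -0.026 mid [-0.0115  0.0135] 0.001 zmax 0.123 634
0 0.026 mid [-0.0121  0.0142] 0.001 zmax 0.1239 893
0.058 -0.026 mid [0.0398 0.0777] 0.0587 zmax 0.1342 2169
0.058 0.026 mid [0.0401 0.0779] 0.059 zmax 0.1343 2571
row [ 0.2  -0.05  5.08] [-0.0009  0.0022  0.0014] |mm 50.9 rows 1.2
```

View pics/w5.png

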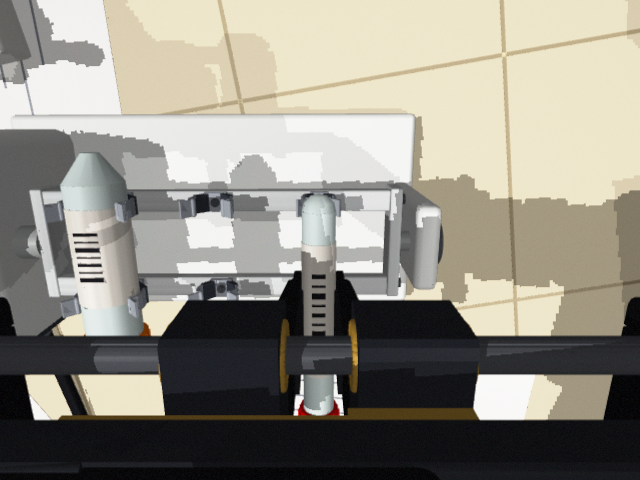

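The large tube's top measures 134 mm, which is fully home. The small tube sits above its clip pair (320,200); pressing down.

Emit:
{"method": "move_arm", "body": {"deltas": [[[0.2, -0.05, 2.5, 0, 0, 0], [0.2, -0.05, 4.6, 0, 0, 0], [0.2, -0.05, 5.2, 0, 0, 0], [0.2, -0.05, 5.6, 0, 0, 0], [0.2, -0.05, 6, 0, 0, 0], [0.2, -0.05, 6.3, 0, 0, 0], [0.2, -0.05, 6.6, 0, 0, 0], [0.2, -0.05, 6.9, 0, 0, 0], [0.2, -0.05, 6.9, 0, 0, 0]]], "force": 45}}

```text
clock: 15.2
position: [0.5573, -0.2457, 0.1764]
tool_rot: [0.001, 0.996, -0.084, 0.003]
wrist_force: [0.4, 2.1, 4.3]
gripper_width: 0.126
grasp_force: 45.0
```

Emit:
{"method": "move_arm", "body": {"deltas": [[[0, 0, 0.15, 0, 0, 0], [0, 0, 0.3, 0, 0, 0], [0, 0, 0.3, 0, 0, 0]]]}}

```text
clock: 15.45
position: [0.5568, -0.2454, 0.1719]
tool_rot: [0.0, 0.996, -0.084, 0.002]
wrist_force: [3.9, 2.8, 3.7]
gripper_width: 0.122
grasp_force: 45.0
```

Emit:
{"method": "move_arm", "body": {"deltas": [[[0, 0, 0.15, 0, 0, 0], [0, 0, 0.35, 0, 0, 0], [0, 0, 0.35, 0, 0, 0]]]}}

```text
clock: 15.7
position: [0.557, -0.2454, 0.1717]
tool_rot: [0.0, 0.996, -0.084, 0.002]
wrist_force: [-4.6, 6.9, 19.9]
gripper_width: 0.125
grasp_force: 45.0
```

Emit:
{"method": "move_arm", "body": {"deltas": [[[0, 0, 0.15, 0, 0, 0], [0, 0, 0.2, 0, 0, 0], [0, 0, 0.2, 0, 0, 0]]]}}

```text
clock: 15.95
position: [0.5571, -0.2454, 0.1716]
tool_rot: [0.0, 0.996, -0.084, 0.001]
wrist_force: [-8.4, 8.6, 27.1]
gripper_width: 0.123
grasp_force: 45.0
```

Emit:
{"method": "move_arm", "body": {"deltas": [[[0, 0, -0.6, 0, 0, 0], [0, 0, -0.6, 0, 0, 0], [0, 0, -0.6, 0, 0, 0], [0, 0, -0.6, 0, 0, 0], [0, 0, -0.6, 0, 0, 0]]], "claw": 45}}

```text
clock: 16.37
position: [0.5548, -0.2452, 0.1693]
tool_rot: [-0.0, 0.996, -0.084, -0.001]
wrist_force: [-0.4, -0.2, -0.0]
gripper_width: 0.413
grasp_force: 0.0
```

Emit:
{"method": "move_arm", "body": {"deltas": [[[0, 0, -3, 0, 0, 0], [0, 0, -6.8, 0, 0, 0], [0, 0, -6.8, 0, 0, 0], [0, 0, -6.8, 0, 0, 0], [0, 0, -6.8, 0, 0, 0]]]}}

```text
clock: 16.78
position: [0.5553, -0.2453, 0.2381]
tool_rot: [-0.0, 0.996, -0.084, -0.0]
wrist_force: [0.4, 0.4, -0.3]
gripper_width: 0.452
grasp_force: 0.0
```

```bash
python3 - <<'E'
from seat import *
s=ctrl.read_state(); print(s["clock"],s["gripper_width"],s["position"],s["wrist_force"],s["qvel"].round(3))
seat(-.058,.0065,"pics/w6.png")
goal((.4486,.2084,.24),105.9)
E
```

```text
16.7833 0.4519774379746631 [ 0.55525978 -0.24526862  0.23806765] [ 0.38451908  0.4164072  -0.33989723] [-0.001  0.019  0.031  0.001  0.002 -0.002]
-0.04 ztop 0.1165 y -0.0582 230
-0.03 ztop 0.1164 y -0.058 223
-0.02 ztop 0.1167 y -0.058 251
-0.01 ztop 0.1166 y -0.0579 255
0.0 ztop 0.1167 y -0.0578 260
0.01 ztop 0.1168 y -0.0578 274
0.02 ztop 0.2795 y -0.058 2007
0.03 ztop 0.2547 y -0.058 1495
0.04 ztop 0.1162 y -0.0581 311
0.05 ztop 0.1137 y -0.0576 64
row [-18.05 -42.93  -0.22] [-3.1000e-03  9.0000e-04 -2.0161e+00] |mm 465.7 rows 16.1
```

The small tube is home: its top is at 116.6 mm against 117 expected, level and on line. Now the medium one.

Emit:
{"method": "move_arm", "body": {"deltas": [[[-18.1, -42.9, 0, 0, 0, -1.1], [-18.1, -42.9, 0, 0, 0, -1.1], [-18.1, -42.9, 0, 0, 0, -1.1], [-18.1, -42.9, 0, 0, 0, -1.1], [-18.1, -42.9, 0, 0, 0, -1.1], [-18.1, -42.9, 0, 0, 0, -1.1], [-18.1, -42.9, 0, 0, 0, -1.1], [-18.1, -42.9, 0, 0, 0, -1.1], [-18.1, -42.9, 0, 0, 0, -1.1], [-18.1, -42.9, 0, 0, 0, -1.1], [-18.1, -42.9, 0, 0, 0, -1.1], [-18.1, -42.9, 0, 0, 0, -1.1]]]}}

```text
clock: 17.83
position: [0.4461, 0.2121, 0.2368]
tool_rot: [-0.001, 0.892, 0.452, -0.001]
wrist_force: [-0.5, -0.0, -0.1]
gripper_width: 0.45
grasp_force: 0.0
```

Emit:
{"method": "move_arm", "body": {"deltas": [[[0, 0, 0, 0, 0, -0.916], [0, 0, 0, 0, 0, -0.916], [0, 0, 0, 0, 0, -0.916], [0, 0, 0, 0, 0, -0.916], [0, 0, 0, 0, 0, -0.916], [0, 0, 0, 0, 0, -0.916], [0, 0, 0, 0, 0, -0.916], [0, 0, 0, 0, 0, -0.916], [0, 0, 0, 0, 0, -0.916], [0, 0, 0, 0, 0, -0.916]]]}}

```text
clock: 18.67
position: [0.4482, 0.2073, 0.2373]
tool_rot: [-0.001, 0.603, 0.798, -0.001]
wrist_force: [-0.4, -0.6, 0.3]
gripper_width: 0.452
grasp_force: 0.0
```

```bash
python3 - <<'E'
from h import *
s=ctrl.read_state(); print(s["clock"],s["gripper_width"],s["position"],s["qvel"].round(3))
goal((.4486,.2084,.103),105.9)
E
```

```text
18.6667 0.4523190780673607 [0.44823718 0.20733101 0.23727632] [ 0.002 -0.003 -0.006  0.002  0.002  0.002]
row [ 0.1   0.1  13.43] [-0.0026  0.0003 -0.0017] |mm 134.3 rows 3.2
```

Emit:
{"method": "move_arm", "body": {"deltas": [[[0.1, 0, 4, 0, 0, 0], [0.1, 0, 8, 0, 0, 0], [0.1, 0, 11.2, 0, 0, 0], [0.1, 0, 13, 0, 0, 0], [0.1, 0, 13.6, 0, 0, 0], [0.1, 0, 13.6, 0, 0, 0], [0.1, 0, 13.6, 0, 0, 0]]]}}

```text
clock: 19.25
position: [0.4489, 0.2089, 0.1034]
tool_rot: [0.0, 0.603, 0.798, 0.0]
wrist_force: [-0.5, -0.2, 0.1]
gripper_width: 0.448
grasp_force: 0.0
```

Emit:
{"method": "move_arm", "body": {"deltas": [[[0, 0, 0, 0, 0, 0], [0, 0, 0, 0, 0, 0], [0, 0, 0, 0, 0, 0], [0, 0, 0, 0, 0, 0], [0, 0, 0, 0, 0, 0], [0, 0, 0, 0, 0, 0], [0, 0, 0, 0, 0, 0]]], "claw": 5, "force": 35}}

```text
clock: 19.83
position: [0.4492, 0.2091, 0.1037]
tool_rot: [0.001, 0.603, 0.798, 0.001]
wrist_force: [2.3, -0.2, 2.8]
gripper_width: 0.169
grasp_force: 35.0
```

Emit:
{"method": "move_arm", "body": {"deltas": [[[0, 0, -2, 0, 0, 0], [0, 0, -6, 0, 0, 0], [0, 0, -10, 0, 0, 0], [0, 0, -13.6, 0, 0, 0], [0, 0, -13.6, 0, 0, 0], [0, 0, -13.6, 0, 0, 0]]]}}

```text
clock: 20.33
position: [0.4494, 0.2093, 0.2416]
tool_rot: [0.001, 0.602, 0.798, 0.002]
wrist_force: [0.3, 1.1, -0.9]
gripper_width: 0.171
grasp_force: 35.0
```

```bash
python3 - <<'E'
from h import *
s=ctrl.read_state(); print(s["clock"],s["gripper_width"],s["position"],s["qvel"].round(3))
goal((.5647,-.1877,.24),-9.6)
E
```

```text
20.3333 0.1705399315108651 [0.44941837 0.20927329 0.24159222] [-0.002  0.04   0.07  -0.001 -0.004 -0.   ]
row [-41.34   0.21   0.15] [ 0.0029 -0.0053  2.0159] |mm 413.40000000000003 rows 16.1
```

Emit:
{"method": "move_arm", "body": {"deltas": [[[-41.3, 0.2, 0, 0, 0, 1.1], [-41.3, 0.2, 0, 0, 0, 1.1], [-41.3, 0.2, 0, 0, 0, 1.1], [-41.3, 0.2, 0, 0, 0, 1.1], [-41.3, 0.2, 0, 0, 0, 1.1], [-41.3, 0.2, 0, 0, 0, 1.1], [-41.3, 0.2, 0, 0, 0, 1.1], [-41.3, 0.2, 0, 0, 0, 1.1], [-41.3, 0.2, 0, 0, 0, 1.1], [-41.3, 0.2, 0, 0, 0, 1.1], [-41.3, 0.2, 0, 0, 0, 1.1], [-41.3, 0.2, 0, 0, 0, 1.1]]]}}

```text
clock: 21.33
position: [0.5625, -0.1891, 0.2358]
tool_rot: [-0.002, 0.931, 0.364, -0.002]
wrist_force: [-0.1, 0.8, -0.1]
gripper_width: 0.17
grasp_force: 35.0
```

Emit:
{"method": "move_arm", "body": {"deltas": [[[0, 0, 0, 0, 0, 0.916], [0, 0, 0, 0, 0, 0.916], [0, 0, 0, 0, 0, 0.916], [0, 0, 0, 0, 0, 0.916], [0, 0, 0, 0, 0, 0.916], [0, 0, 0, 0, 0, 0.916], [0, 0, 0, 0, 0, 0.916], [0, 0, 0, 0, 0, 0.916], [0, 0, 0, 0, 0, 0.916], [0, 0, 0, 0, 0, 0.916]]]}}

```text
clock: 22.17
position: [0.5628, -0.1863, 0.2374]
tool_rot: [-0.001, 0.997, -0.082, -0.001]
wrist_force: [-0.1, -0.1, 0.3]
gripper_width: 0.167
grasp_force: 35.0
```

```bash
python3 - <<'E'
from h import *
s=ctrl.read_state(); print(s["clock"],s["gripper_width"],s["position"],s["qvel"].round(3))
goal((.5647,-.1877,.1722),-9.6)
E
```

```text
22.1667 0.1672235725109673 [ 0.56275637 -0.18629261  0.23740422] [-0.006 -0.    -0.009 -0.    -0.    -0.002]
row [0.23 0.11 6.52] [-0.0008  0.0024  0.0027] |mm 65.19999999999999 rows 1.6
```

Emit:
{"method": "move_arm", "body": {"deltas": [[[0.2, 0.05, 2.2, 0, 0, 0.003], [0.2, 0.05, 4.2, 0, 0, 0.003], [0.2, 0.05, 4.8, 0, 0, 0.003], [0.2, 0.05, 5.2, 0, 0, 0.003], [0.2, 0.05, 5.6, 0, 0, 0.003], [0.2, 0.05, 6, 0, 0, 0.003], [0.2, 0.05, 6.3, 0, 0, 0.003], [0.2, 0.05, 6.6, 0, 0, 0.003], [0.2, 0.05, 6.9, 0, 0, 0.003], [0.2, 0.05, 6.9, 0, 0, 0.003]]], "force": 45}}

```text
clock: 23.0
position: [0.567, -0.1883, 0.1721]
tool_rot: [-0.0, 0.996, -0.085, 0.002]
wrist_force: [1.9, 2.7, 4.1]
gripper_width: 0.169
grasp_force: 45.0
```

Emit:
{"method": "move_arm", "body": {"deltas": [[[0, 0, 0.15, 0, 0, 0], [0, 0, 0.3, 0, 0, 0], [0, 0, 0.3, 0, 0, 0]]]}}

```text
clock: 23.25
position: [0.5672, -0.1884, 0.172]
tool_rot: [-0.0, 0.996, -0.085, 0.002]
wrist_force: [-4.8, 5.8, 17.8]
gripper_width: 0.169
grasp_force: 45.0
```

Rigid at the predicted height (172 mm). One more firm push, then release and retreat.

Emit:
{"method": "move_arm", "body": {"deltas": [[[0, 0, 0.15, 0, 0, 0], [0, 0, 0.25, 0, 0, 0], [0, 0, 0.25, 0, 0, 0]]]}}

```text
clock: 23.5
position: [0.5673, -0.1884, 0.1718]
tool_rot: [-0.0, 0.996, -0.085, 0.002]
wrist_force: [-11.7, 9.2, 27.6]
gripper_width: 0.169
grasp_force: 45.0
```

Emit:
{"method": "move_arm", "body": {"deltas": [[[0, 0, -0.5, 0, 0, 0], [0, 0, -0.5, 0, 0, 0], [0, 0, -0.5, 0, 0, 0], [0, 0, -0.5, 0, 0, 0], [0, 0, -0.5, 0, 0, 0]]], "claw": 42}}

```text
clock: 23.92
position: [0.5649, -0.1886, 0.1682]
tool_rot: [-0.0, 0.996, -0.085, -0.001]
wrist_force: [-0.1, 0.8, -0.4]
gripper_width: 0.411
grasp_force: 0.0
```

Emit:
{"method": "move_arm", "body": {"deltas": [[[0, 0, -3, 0, 0, 0], [0, 0, -7, 0, 0, 0], [-3, 0, -11, 0, 0, 0], [-6, 0, -14, 0, 0, 0], [-6, 0, -14, 0, 0, 0], [-6, 0, -14, 0, 0, 0], [-6, 0, -14, 0, 0, 0], [-6, 0, -14, 0, 0, 0]]]}}

```text
clock: 24.58
position: [0.506, -0.1783, 0.3065]
tool_rot: [-0.001, 0.996, -0.085, -0.002]
wrist_force: [0.6, 0.1, -0.9]
gripper_width: 0.42
grasp_force: 0.0
```

```bash
python3 - <<'E'
from seat import *
s=ctrl.read_state(); print(s["clock"],s["gripper_width"],s["position"],s["wrist_force"])
for Y,r in((-.058,.0065),(0,.0085),(.058,.015)): print(Y); seat(Y,r,"pics/w7.png")
E
```

```text
24.5833 0.41974528615768053 [ 0.50602689 -0.17827547  0.3065268 ] [ 0.61585162  0.09792815 -0.86855019]
-0.058
-0.06 ztop 0.1189 y -0.0577 114
-0.05 ztop 0.1194 y -0.0577 175
-0.04 ztop 0.3236 y -0.0578 347
-0.03 ztop 0.3241 y -0.058 1501
-0.02 ztop 0.1174 y -0.0577 186
-0.01 ztop 0.1174 y -0.0577 184
0.0 ztop 0.1174 y -0.0576 193
0.01 ztop 0.1177 y -0.0577 186
0.02 ztop 0.1174 y -0.0577 206
0.03 ztop 0.1172 y -0.0579 210
0.04 ztop 0.1168 y -0.0575 208
0.05 ztop 0.1147 y -0.057 37
0
-0.06 ztop 0.1235 y -0.0 71
-0.05 ztop 0.1236 y -0.0001 221
-0.04 ztop 0.3474 y -0.0001 785
-0.03 ztop 0.3513 y 0.0001 2408
-0.02 ztop 0.1217 y -0.0 251
-0.01 ztop 0.1217 y -0.0001 253
0.0 ztop 0.1219 y -0.0001 267
0.01 ztop 0.122 y -0.0002 271
0.02 ztop 0.1221 y -0.0002 269
0.03 ztop 0.1215 y -0.0 294
0.04 ztop 0.1212 y 0.0 290
0.05 ztop 0.1188 y 0.0 221
0.06 ztop 0.1162 y 0.0001 85
0.058
-0.06 ztop 0.1367 y 0.0572 182
-0.05 ztop 0.1368 y 0.0572 441
-0.04 ztop 0.3237 y 0.0568 607
-0.03 ztop 0.3247 y 0.0564 2875
-0.02 ztop 0.1348 y 0.0571 453
-0.01 ztop 0.135 y 0.0571 479
0.0 ztop 0.1348 y 0.057 501
0.01 ztop 0.135 y 0.0571 493
0.02 ztop 0.1347 y 0.057 501
0.03 ztop 0.1345 y 0.0571 532
0.04 ztop 0.1342 y 0.0568 527
0.05 ztop 0.129 y 0.0568 325
```

View pics/w7.png

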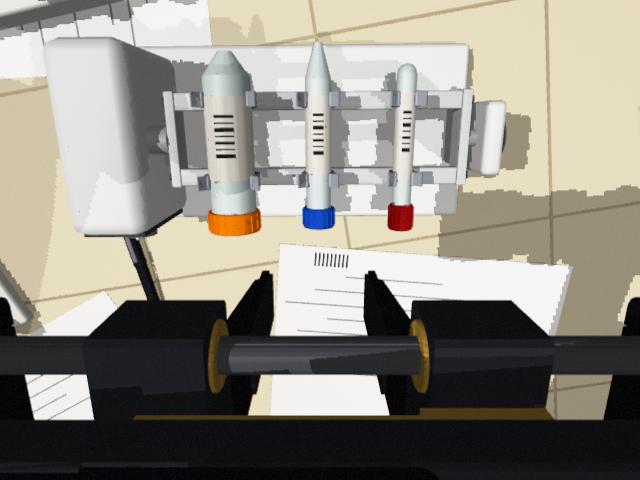

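All three tubes lie in size order in their clips, level and at seat height. Caps face the front: orange (234,222), blue (318,217), red (400,217). The gripper is clear, so I'm handing in.

```bash
python3 -c "
from plant import ctrl
print(ctrl.hand_in())"
```

```text
the job is handed in; nothing more can be done
None
```

I handed the job in at about 25 s: all three tubes are clicked into their own clips in size order, level and fully home within 1 mm by wrist-camera depth, with caps to the front, and the rack and marker were left untouched.

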